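Open the brush-hanger case and set up the brush rack

TASK

Get the calligraphy table ready: squeeze in the yellow snap tab of the red case, lift the cover off and stand it, open side down, centrally on the beige felt mat. Hang every wooden hanger from the case astride the steel bar of the brush rack, crown resting on the bar, and push the round green inkstone so that it lies wholly on the red felt disc. Do not knock over the ink bottles.

Things in the scene. Friction and masses are not known exactly. Their poses are not given: they have to be found in the camera images.
- case: Brown base of the hanger case, fixed: flange plate 236 x 84 x 8 mm, origin centre of its underside on the table, x along its length, y across, z up. Inside the cover: a plinth (208 x 48 mm, up to z = 18 mm) that locates the cover, and along x a ridge 12 mm wide (gap at the tab), top at z = 64 mm, on which the hangers sit. The snap tab is at the middle of the long +y side.
- cover: Red lift-off cover, upside-down box 220 x 58 x 72 mm high, walls 4 mm, 0.16 kg. Origin: centre of its open rim; x along its length, z up. On the case the rim is 8 mm above the table, axes as the case's. The tab locks it. Straddle its width at mid length (65 mm with tab), fingertips 30 to 35 mm above the table, squeeze till the pads meet both walls, lift straight up 80 mm.
- tab (a joint): Springy yellow snap tab on the case, m: 0 at rest (standing 7 mm out of the cover's +y wall, through a notch 18 mm wide and up to 50 mm above the cover's rim), growing as it is pressed inward (to the case's -y). About 2 N to start, 5.5 N at 7 mm, when flush with the wall; it frees the cover at about 5 mm; stop at 8.5 mm. It springs back.
- tab_face (a point): Middle of the outer face of the snap tab's yellow push pad, which is 13 mm wide and 18 mm high; 36 mm from the case's middle on its +y side and 43 mm above the table at rest.
- rack: Brush rack, fixed: a horizontal round steel bar, 14 mm in diameter, along the rack's y between two dark wooden posts (18 mm square, 160 mm tall) at y = -135 and +135 mm, with feet 100 x 30 mm. Origin on the table below the middle of the bar.
- bar (a point): Top of the rack's bar at its middle, 150 mm above the table; y along the bar, z up. Clear bar from y = -126 to +126 mm.
- spot: Round red felt disc flat on the table, 160 mm in diameter, 1 mm thin, lying 185 to 200 mm from the bar towards the robot: the inkstone's place. Origin at its centre.
- mat: Beige rectangular felt mat fixed on the table, 250 x 110 x 3 mm, the cover's place. Origin at the centre of its underside, x along its length.
- stone: Round flat green inkstone, 110 mm in diameter, 26 mm high, about 0.75 kg: too wide to grip, slides on the table when pushed at its side. Origin at the centre of its underside.
- ink_black: Black ink bottle with a white cap, 52 mm in diameter, 140 mm tall, standing loose. Origin at the centre of its underside.
- ink_yellow: Yellow ink bottle with a red cap, 52 mm in diameter, 140 mm tall, standing loose. Origin at the centre of its underside.
- hanger0: Brush hanger, pale wood, 40 g: rigid inverted U, 22 mm long (x, the way the bar runs), 40 mm wide over its legs (y), 28 mm between them; crown 6 mm thick; legs reach 44 mm below it. Origin: centre of the crown's underside, z up. Starts on the case's ridge under the cover, about -82 mm along the case's x, axes parallel. Grip across the legs' outer faces. 2 to 4 of the four are present.
- hanger1: Brush hanger, pale wood, 40 g: rigid inverted U, 22 mm long (x, the way the bar runs), 40 mm wide over its legs (y), 28 mm between them; crown 6 mm thick; legs reach 44 mm below it. Origin: centre of the crown's underside, z up. Starts on the case's ridge under the cover, about -42 mm along the case's x, axes parallel. Grip across the legs' outer faces. 2 to 4 of the four are present.
- hanger2: Brush hanger, pale wood, 40 g: rigid inverted U, 22 mm long (x, the way the bar runs), 40 mm wide over its legs (y), 28 mm between them; crown 6 mm thick; legs reach 44 mm below it. Origin: centre of the crown's underside, z up. Starts on the case's ridge under the cover, about 42 mm along the case's x, axes parallel. Grip across the legs' outer faces. 2 to 4 of the four are present.
- hanger3: Brush hanger, pale wood, 40 g: rigid inverted U, 22 mm long (x, the way the bar runs), 40 mm wide over its legs (y), 28 mm between them; crown 6 mm thick; legs reach 44 mm below it. Origin: centre of the crown's underside, z up. Starts on the case's ridge under the cover, about 82 mm along the case's x, axes parallel. Grip across the legs' outer faces. 2 to 4 of the four are present.

How it is judged (in metres and radians):
On the way, in this order (a step that is already met when the one before it is completed fails the run):
1. the snap tab is pressed in while the cover is still on the case (value of joint tab above 0.004 m and z of cover in the frame of case below 0.016 m and horizontal distance between cover and case below 0.01 m), for 0.1 s.
2. the cover stands released on the mat (horizontal distance between cover and mat below 0.05 m and height (world z) of cover below 0.012 m and angle between cover's own z axis and vertical below 0.1 rad and linear speed of cover below 0.03 m/s and contact force between cover and the fingers below 0.1 N), for 0.2 s.
At the end, for the whole second after the job is handed in: Cover upright on the mat, within 50 mm of its middle; each hanger present astride the bar between the posts, crown on it (14 mm sideways, 8 mm in height, tilt under 0.35 rad); inkstone flat, within 27 mm of the red disc's centre; all released and at rest (all of step 2 and x of hanger0 in the frame of bar between -0.014 and 0.014 m and y of hanger0 in the frame of bar between -0.118 and 0.118 m and z of hanger0 in the frame of bar between -0.008 and 0.008 m and angle between each of hanger0, hanger1, hanger2, hanger3's own z axis and vertical below 0.35 rad and linear speed of each of hanger0, hanger1, hanger2, hanger3, stone below 0.03 m/s and x of hanger1 in the frame of bar between -0.014 and 0.014 m and y of hanger1 in the frame of bar between -0.118 and 0.118 m and z of hanger1 in the frame of bar between -0.008 and 0.008 m and x of hanger2 in the frame of bar between -0.014 and 0.014 m and y of hanger2 in the frame of bar between -0.118 and 0.118 m and z of hanger2 in the frame of bar between -0.008 and 0.008 m and x of hanger3 in the frame of bar between -0.014 and 0.014 m and y of hanger3 in the frame of bar between -0.118 and 0.118 m and z of hanger3 in the frame of bar between -0.008 and 0.008 m and horizontal distance between stone and spot below 0.027 m and height (world z) of stone below 0.006 m and angle between stone's own z axis and vertical below 0.1 rad); the robot touches nothing.
It fails at once if the black ink bottle is knocked over (angle between ink_black's own z axis and vertical above 0.6 rad).
It fails at once if the yellow ink bottle is knocked over (angle between ink_yellow's own z axis and vertical above 0.6 rad).
Of hanger0, hanger1, hanger2, hanger3 only 2 to 4 are there at a start; the rules pass over those that are not, and their reading is None.
At some moment in a run one of stone may be knocked a few centimetres aside while the robot is not near it.
It also fails if it takes over 210 s, if anything falls off the work surface, if the arm or the gripper's body presses on something with over 40 N, if the wrist force passes 120 N, or if a joint passes its speed limit or range.

ROBOT

A 7-joint arm with a two-finger parallel gripper is mounted at the origin on the work surface. World frame = base frame: x ahead of the robot, y to its left, z up, the work surface at z = 0. Lengths are in mm, angles in rad, forces in N, time in s.
With the tool pointing down it reaches from about 400 to 900 mm from the base axis. Payload 5.6 kg.
Tool frame: the origin (TCP) lies between the finger pads; the fingertips stand robot.finger_overhang ahead of it and the grasp point (between the pads) lies 3 mm ahead of it (robot.finger_overhang is the distance from the TCP to the fingertips, in mm); z points along the fingers, y is the line along which they close (so a half turn about z gives the same grasp; the last joint's range is limited). The gripper opens to 92 mm and grips with 3 to 60 N. Pads are 20 mm wide; open, the fingers measure 128 mm over their backs; the gripper's body (75 mm by 189 mm) begins 69 mm behind the grasp point.
Start: joints at [1.082, 0.468, -0.012, 1.603, 0.006, 1.071, -0.056], TCP at [280.229, -586.498, 236.592] pointing down, gripper open.
Joint ranges: [-2.53, 2.53], [-0.31, 2.02], [-1.57, 1.55], [0.28, 2.44], [-1.29, 4.43], [0.15, 1.84], [-2.92, 2.92]. Speed limits (rad/s): [2.57, 2.57, 3.14, 3.14, 3.14, 3.14, 3.14].

INTERFACE

Orientations are given as a rotation vector (axis times angle).
In Python, from cell import robot, imaging gives the robot as it stands (robot), with the cameras (imaging). Calls block until the motion is done:
- robot.movep(position, orientation): joint-space move of the TCP to a pose.
- robot.servo_line(position, feed=150, rotation=None): straight line of the TCP; rotation=None keeps the orientation; feed is the mean speed in mm/s.
- robot.goto_joints(angles): joint-space move.
- robot.grip(opening, newtons=None): opening from 0.0 (shut) to 1.0 (fully open); newtons is the grip in N (None keeps the last); returns when the fingers have stopped.
- robot.hold(seconds).
- robot.ik(position, orientation): joint angles nearest the present ones, or None.
- imaging.read_camera(name): name is "side" or "top"; returns the picture (400x640x3 uint8, red, green, blue); there is no depth.
- imaging.camera_info(name): a dict with "camera_matrix" (3x3 intrinsics, pixels), "R" (3x3) and "t" (3): a world point X has camera coordinates R X + t. Camera axes: x right, y down, z forward; pixel columns grow to the right and rows downward; lengths in mm; the calibration is good to about 2 mm. A picture is of the moment at which its call begins. camera_info takes no time and is no camera call.
A pose or a line that the arm cannot do raises robot.IKError and nothing moves.
- robot.job_done(): hands the job in; it is judged then, once.
Readings, each from a call of its own:
- robot.read_t(): time.
- robot.read_joints(): joint angles.
- robot.read_joint_velocities(): joint speeds.
- robot.read_joint_torque(): joint torques, N m.
- robot.read_tcp_pos(): TCP position.
- robot.read_tcp_rot(): TCP orientation.
- robot.read_contact_force(): force on the tool from outside, world axes, zero at the start.
- robot.read_wrist_torque(): the same for the moment, N m.
- robot.read_grip_width(): opening from 0.0 (shut) to 1.0 (fully open).
- robot.read_grip_force(): force on a finger pad.
Only numpy, scipy, OpenCV 4.12 (cv2) and the standard library are available. Lean on these libraries where they do the work, as an engineer would, in place of code of your own. Each camera call takes 0.05 s, during which the arm holds its last target. There are 200 camera calls.

## Working session

There is one attempt and no reset: what is moved stays moved. The work goes in short steps, each a Python script; the robot and the scene stay as the last script left them, time stands still between calls to the robot, and variables do not carry over. Pictures are saved under pics/ and viewed, at most 14 in all, crops included, and the job is handed in when it is done.

```bash
ls; mkdir -p pics; python3 - <<'E'
from cell import robot, imaging
import cv2
for n in("top","side"):
    cv2.imwrite(f"pics/{n}0.png",imaging.read_camera(n)[:,:,::-1])
    c=imaging.camera_info(n);print(n,c["camera_matrix"],c["R"],c["t"])
print(robot.finger_overhang,robot.read_tcp_rot(),robot.read_t(),robot.read_grip_width())
E
```

```text
cell.py
pics
top [[449.243918     0.         316.25879764]
 [  0.         449.243918   200.75543909]
 [  0.           0.           1.        ]] [[-0.01584554 -0.99985916  0.00553035]
 [-0.9685452   0.0139751  -0.24844496]
 [ 0.24833269 -0.00929314 -0.96863023]] [   7.13429531  555.84101515 1191.3684766 ]
side [[480.86001721   0.         319.41672636]
 [  0.         480.86001721 191.32382739]
 [  0.           0.           1.        ]] [[-0.98641958 -0.16313605 -0.01905355]
 [-0.09305502  0.65068688 -0.75362281]
 [ 0.13534094 -0.74161527 -0.65703091]] [ 526.33277814  149.07311351 1356.62014768]
22.0 [-3.06242799e+00 -6.94079756e-01  7.52002148e-04] 0.1 0.9985275385415029
```

View pics/top0.png

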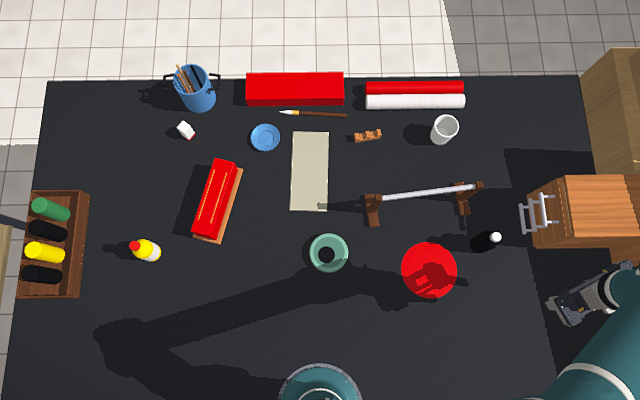

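View pics/side0.png

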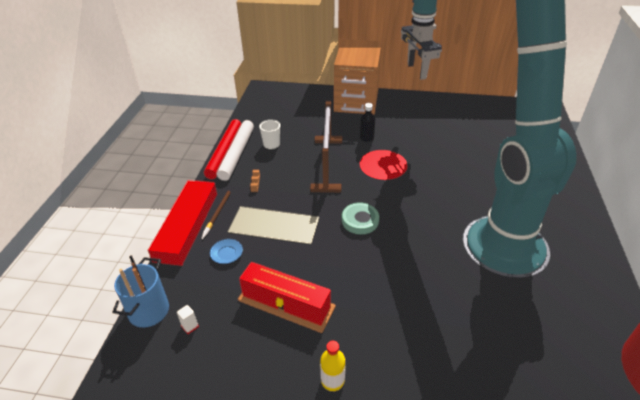

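The top view shows the case at about (217,200), the mat at (310,170), the bar from (380,197) to (475,187), the disc at (429,270), the stone at (328,253), the yellow bottle at (147,250) and the black bottle at (490,240). The side view shows the tab at (280,302), on the case's +y side. Next I'll take enlarged crops.

```bash
python3 - <<'E'
import cv2,numpy as np
t=cv2.imread("pics/top0.png");s=cv2.imread("pics/side0.png")
f=lambda im,x,y,w,h,W,H:cv2.resize(im[y:y+h,x:x+w],(W,H),interpolation=cv2.INTER_NEAREST)
a=np.hstack([f(t,180,145,80,120,400,600)[:600],np.vstack([f(s,230,255,115,80,400,278),f(t,355,170,140,70,400,200),np.zeros((122,400,3),np.uint8)])])
cv2.imwrite("pics/crop0.png",a)
E
```

```text
(no output)
```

View pics/crop0.png

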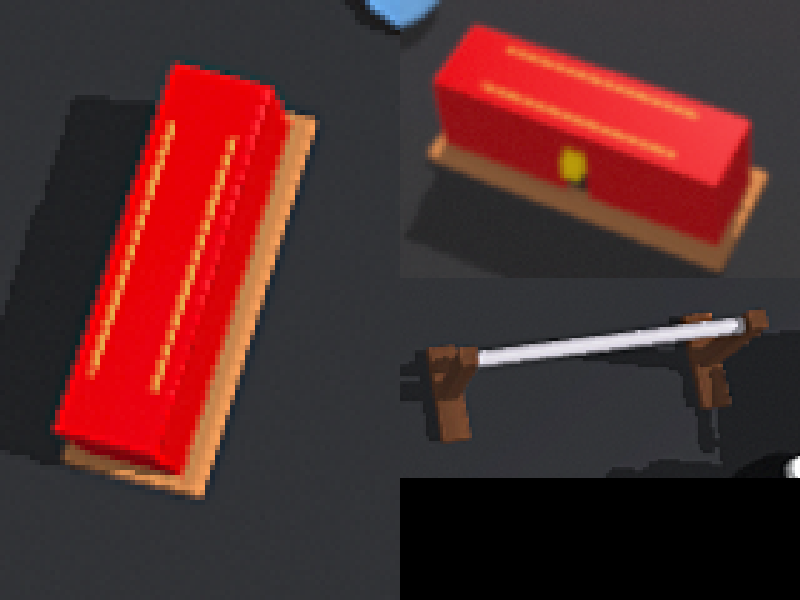

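The crops show two gold stripes on the cover top that both cameras see. They can be triangulated to give the cover's pose.

```bash
cat > h.py <<'E'
from cell import robot, imaging
import cv2,numpy as np
C={n:imaging.camera_info(n) for n in("top","side")}
for c in C.values():
    c["K"]=np.array(c["camera_matrix"]);c["R"]=np.array(c["R"]);c["t"]=np.array(c["t"])
    c["P"]=c["K"]@np.c_[c["R"],c["t"]];c["o"]=-c["R"].T@c["t"]
def plane(n,uv,z):
    c=C[n];uv=np.atleast_2d(np.array(uv,float))
    d=(c["R"].T@np.linalg.inv(c["K"])@np.c_[uv,np.ones(len(uv))].T).T
    return c["o"]+d*((z-c["o"][2])/d[:,2])[:,None]
def tri(a,b):
    X=cv2.triangulatePoints(C["top"]["P"],C["side"]["P"],np.array(a,float).reshape(-1,2).T,np.array(b,float).reshape(-1,2).T)
    return (X[:3]/X[3]).T
def proj(n,X):
    x=C[n]["P"]@np.r_[X,1];return x[:2]/x[2]
def hsv(im,lo,hi,box):
    m=cv2.inRange(cv2.cvtColor(im,cv2.COLOR_RGB2HSV),np.array(lo),np.array(hi))
    k=np.zeros_like(m);x0,y0,x1,y1=box;k[y0:y1,x0:x1]=m[y0:y1,x0:x1];return k
def big(m,n=1):
    cs=cv2.findContours(m,cv2.RETR_EXTERNAL,cv2.CHAIN_APPROX_NONE)[0]
    return sorted(cs,key=cv2.contourArea,reverse=True)[:n]
def comps(m,n):
    k,l,s,c=cv2.connectedComponentsWithStats(m)
    o=1+np.argsort(-s[1:,4])[:n];return [np.argwhere(l==i)[:,::-1].astype(float) for i in o]
def ends(p):
    vx,vy,x,y=cv2.fitLine(p.astype(np.float32),cv2.DIST_HUBER,0,.01,.01).ravel()
    s=(p-[x,y])@[vx,vy];return np.array([[x+vx*q,y+vy*q] for q in(s.min(),s.max())])
def img(n):return imaging.read_camera(n)
def rot(yaw):  # tool down, tool y axis (closing) along world angle yaw
    y=np.array([np.cos(yaw),np.sin(yaw),0]);z=np.array([0,0,-1.]);x=np.cross(y,z)
    return cv2.Rodrigues(np.c_[x,y,z])[0].ravel()
E
cat > m.py <<'E'
from h import *
np.set_printoptions(precision=1,suppress=True)
im={n:cv2.imread(f"pics/{n}0.png")[:,:,::-1].copy() for n in C}
print("cams",C["top"]["o"],C["side"]["o"])
# stripes
B={"top":(185,155,243,245),"side":(240,262,335,325)}
E={}
for n in C:
    red=hsv(im[n],(0,190,90),(6,255,255),B[n])|hsv(im[n],(174,190,90),(180,255,255),B[n])
    hull=cv2.fillConvexPoly(np.zeros_like(red),cv2.convexHull(big(cv2.morphologyEx(red,cv2.MORPH_OPEN,np.ones((3,3))))[0]),255)
    g=hsv(im[n],(9,80,150),(25,255,255),B[n])&cv2.erode(hull,np.ones((7,7)))
    g=cv2.morphologyEx(g,cv2.MORPH_CLOSE,np.ones((5,5)))
    E[n]=[ends(p) for p in comps(g,3)]
    print(n,[e.round(1).tolist() for e in E[n]],[len(p) for p in comps(g,3)])
    y=hsv(im[n],(24,150,80),(34,255,255),B[n]);print("tab px",[ (len(p),p.mean(0)) for p in comps(y,2)] if y.any() else None)
    m=hsv(im[n],(15,20,120),(35,120,255),{"top":(280,120,340,220),"side":(222,200,325,248)}[n])
    q=big(m)[0];a=cv2.approxPolyDP(q,6,True).reshape(-1,2);print("mat",len(a),a.tolist(),plane(n,a,3)[:,:2].tolist())
    print(" matrect",cv2.minAreaRect(plane(n,q.reshape(-1,2),3)[:,:2].astype(np.float32)))
    s=hsv(im[n],(70,50,60),(92,255,255),{"top":(300,225,355,280),"side":(335,198,385,240)}[n])
    h=cv2.convexHull(big(s)[0]);print(" stone z13",cv2.minAreaRect(plane(n,h.reshape(-1,2),13)[:,:2].astype(np.float32)))
    s=hsv(im[n],(0,150,60),(8,255,255),{"top":(395,235,465,305),"side":(352,142,415,185)}[n])
    h=cv2.convexHull(big(s)[0]);print(" spot",cv2.minAreaRect(plane(n,h.reshape(-1,2),1)[:,:2].astype(np.float32)),cv2.minEnclosingCircle(plane(n,h.reshape(-1,2),1)[:,:2].astype(np.float32)))
    m=hsv(im[n],(0,0,110),(180,60,255),{"top":(375,175,478,210),"side":(318,100,336,182)}[n])
    p=comps(m,1)[0];print(" bar",len(p),ends(p))
E
python3 m.py
```

```text
cams [ 242.6   10.4 1292.1] [ 349.5  995.  1013.7]
top [[[198.1, 219.0], [214.2, 169.1]], [[219.0, 196.0], [224.1, 179.0]], [[213.7, 211.9], [218.2, 198.1]]] [57, 21, 17]
tab px None
mat 4 [[294, 131], [289, 209], [326, 211], [328, 132]] [[796.1667271894308, 63.19623870690801], [549.1708976550469, 78.80301083599973], [541.5337107699677, -30.126420964775434], [791.4384957937842, -41.60354474438224]]
 matrect ((668.9392700195312, 17.952075958251953), (111.5066909790039, 251.81805419921875), 87.57089233398438)
 stone z13 ((419.5021057128906, -34.431854248046875), (110.94536590576172, 111.63752746582031), 44.26409912109375)
 spot ((342.33074951171875, -271.7884216308594), (12.21484375, 5.482222080230713), 14.995036125183105) ((342.67132568359375, -273.2475280761719), 6.183485507965088)
 bar 514 [[381.7 197.9]
 [474.2 185.8]]
side [[[277.0, 297.0], [281.0, 305.0]], [[277.0, 288.0], [286.0, 291.0]], [[299.0, 295.9], [305.0, 297.9]]] [62, 11, 8]
tab px [(29, array([279.3, 302.8]))]
mat 4 [[228, 230], [310, 243], [318, 217], [240, 206]] [[795.8853520998832, 63.16550168222318], [547.6591441053873, 78.99194999163251], [542.6569976774942, -29.0608870073346], [790.5577965738498, -42.53022162648938]]
 matrect ((668.1146850585938, 18.51223373413086), (115.80895233154297, 253.74945068359375), 87.52325439453125)
 stone z13 ((412.55169677734375, -25.850814819335938), (113.92927551269531, 109.08488464355469), 25.041078567504883)
 spot ((324.5743103027344, -379.88885498046875), (14.196868896484375, 8.6107177734375), 63.37464141845703) ((325.3763427734375, -380.2908935546875), 7.874355792999268)
 bar 226 [[325.2 148. ]
 [328.  106.9]]
```

```bash
python3 - <<'E'
from h import *
np.set_printoptions(precision=1,suppress=True)
im={n:cv2.imread(f"pics/{n}0.png")[:,:,::-1].copy() for n in C}
B={"top":(185,155,243,245),"side":(240,262,335,325)}
out=[]
for n in C:
    i=im[n].astype(int);x0,y0,x1,y1=B[n]
    red=((i[...,0]>110)&(i[...,1]<70)).astype(np.uint8)*255
    k=np.zeros_like(red);k[y0:y1,x0:x1]=red[y0:y1,x0:x1]
    hull=cv2.fillConvexPoly(np.zeros_like(red),cv2.convexHull(big(cv2.morphologyEx(k,cv2.MORPH_OPEN,np.ones((3,3))))[0]),255)
    er=cv2.erode(hull,np.ones((5,5)))
    g=(((i[...,1]-i[...,2])>25)&(er>0)).astype(np.uint8)*255
    g=cv2.morphologyEx(g,cv2.MORPH_CLOSE,np.ones((3,3)))
    print(n,[(len(p),ends(p).round(1).tolist()) for p in comps(g,4)])
    # tab: yellow
    y=((i[...,1]>110)&(i[...,2]<60)&(i[...,0]>110)&(abs(i[...,0]-i[...,1])<70)).astype(np.uint8);k=np.zeros_like(y);k[y0:y1,x0:x1]=y[y0:y1,x0:x1]
    print("tab",[(len(p),p.mean(0),p.min(0),p.max(0)) for p in comps(k,2)] if k.any() else 0)
    r=((i[...,0]>60)&(i[...,1]<0.4*i[...,0])&(i[...,2]<0.4*i[...,0])).astype(np.uint8)*255
    x0,y0,x1,y1={"top":(395,235,465,305),"side":(352,142,415,185)}[n];k=np.zeros_like(r);k[y0:y1,x0:x1]=r[y0:y1,x0:x1]
    h=cv2.convexHull(np.vstack(comps(k,1)).astype(np.int32));w=plane(n,h.reshape(-1,2),1)[:,:2].astype(np.float32)
    print("spot",cv2.minEnclosingCircle(w),cv2.minAreaRect(w))
    x0,y0,x1,y1={"top":(300,225,355,280),"side":(335,198,385,240)}[n]
    k=np.zeros_like(r);k[y0:y1,x0:x1]=(((i[...,1]-i[...,0])>12)*255)[y0:y1,x0:x1]
    h=big(k)[0].reshape(-1,2)
    for z in(0,26):print("stone",z,cv2.minAreaRect(plane(n,h,z)[:,:2].astype(np.float32)),h.min(0),h.max(0))
t,s=[im[n][:,:,::-1] for n in C]
f=lambda im,x,y,w,h,W,H:cv2.resize(im[y:y+h,x:x+w],(W,H),interpolation=cv2.INTER_NEAREST)
cv2.imwrite("pics/crop1.png",np.hstack([f(s,300,95,50,100,300,600),np.vstack([f(t,362,180,40,50,375,300)[:, :],f(t,450,173,40,50,375,300)])]))
E
```

```text
top [(113, [[197.5, 219.8], [213.9, 169.0]]), (107, [[210.1, 222.7], [226.1, 172.0]])]
tab 0
spot ((366.9543762207031, -319.88720703125), 80.69048309326172) ((367.29766845703125, -319.887939453125), (158.9137420654297, 156.23776245117188), 89.10474395751953)
stone 0 ((421.32147216796875, -34.90992736816406), (112.0729751586914, 112.8338623046875), 44.26402282714844) [309 233] [348 272]
stone 26 ((417.725341796875, -33.99739074707031), (109.81773376464844, 110.56329345703125), 44.264122009277344) [309 233] [348 272]
side [(152, [[253.0, 279.0], [308.3, 299.2]]), (147, [[260.2, 268.5], [315.0, 288.0]]), (80, [[277.3, 296.9], [280.8, 307.1]])]
tab [(44, array([279.3, 302.1]), array([276., 298.]), array([282., 306.]))]
spot ((367.14373779296875, -319.7532958984375), 82.45480346679688) ((365.9434814453125, -319.31732177734375), (157.19760131835938, 162.1056365966797), 5.753848075866699)
stone 0 ((418.6125793457031, -48.36915588378906), (112.3956527709961, 138.22286987304688), 7.453887939453125) [341 202] [378 234]
stone 26 ((416.8386535644531, -21.6097412109375), (109.51286315917969, 134.6776580810547), 7.453927040100098) [341 202] [378 234]
```

View pics/crop1.png

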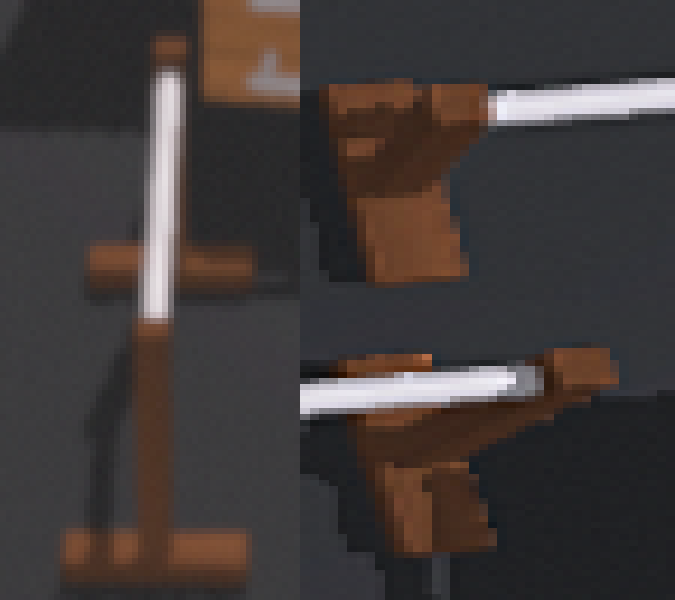

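The crop shows the post tops in both views: side (325,148.7) and (327.7,101.3), top (378.6,196.7) and (479.9,183.7).

```bash
python3 - <<'E'
from h import *
np.set_printoptions(precision=1,suppress=True)
a=[[197.5,219.8],[213.9,169.0],[210.1,222.7],[226.1,172.0]]
b=[[308.3,299.2],[253.0,279.0],[315,288],[260.2,268.5]]
X=tri(a,b);print(X,X.mean(0))
ax=(X[1]-X[0]+X[3]-X[2])/2;print("len",np.linalg.norm(ax),"yaw",np.degrees(np.arctan2(ax[1],ax[0])))
for n,p in(("top",a),("side",b)):
    w=plane(n,p,80);d=w[1]-w[0]+w[3]-w[2];print(n,w.mean(0),np.degrees(np.arctan2(d[1],d[0])))
P=tri([[378.6,196.7],[479.9,183.7]],[[325,148.7],[327.7,101.3]]);print("posts",P,np.linalg.norm(P[0]-P[1]),P.mean(0))
w=plane("top",[[381.7,197.9],[474.2,185.8]],143);print("bar",w,w.mean(0))
w=plane("top",[[378.6,196.7],[479.9,183.7]],160);print("posts@160",w,w.mean(0));w=plane("side",[[325,148.7],[327.7,101.3]],160);print(w,w.mean(0))
print("tab y",plane("side",[[279.3,302.1]],43))
T=np.array([[294,131],[289,209],[326,211],[328,132]]);S=np.array([[228,230],[310,243],[318,217],[240,206]]);print("mat",tri(T,S))
print("yellow",plane("top",[[134,245]],140))
E
```

```text
[[504.2 326.2  80.7]
 [649.9 287.2  80.5]
 [494.9 291.3  80.3]
 [640.7 252.4  80.4]] [572.4 289.3  80.5]
len 150.83066769386843 yaw -14.98101827113933
top [572.7 289.4  80. ] -14.95486442408793
side [572.4 289.   80. ] -14.968900993228061
posts [[ 540.9 -163.2  160.3]
 [ 572.4 -430.4  164.1]] 269.0932608144348 [ 556.6 -296.8  162.2]
bar [[ 542.5 -173.9  143. ]
 [ 572.3 -422.7  143. ]] [ 557.4 -298.3  143. ]
posts@160 [[ 541.4 -163.3  160. ]
 [ 573.  -431.9  160. ]] [ 557.2 -297.6  160. ]
[[ 540.5 -163.5  160. ]
 [ 574.  -437.5  160. ]] [ 557.2 -300.5  160. ]
tab y [[579.2 318.1  43. ]]
mat [[796.   63.2   3.1]
 [548.4  78.8   3. ]
 [542.4 -30.2   1.8]
 [790.5 -41.6   4.1]]
yellow [[427.1 470.8 140. ]]
```

The measurements agree with the given sizes:

| Item | Measured | Check |
|---|---|---|
| Cover top | z = 80.5 mm, centre (572.5, 289.2), yaw −15° | 80 mm |
| Post tops | z ≈ 160–164 mm, 269 mm apart | 160 mm and 270 mm |
| Mat | z ≈ 3 mm | 3 mm |
| Disc | the two views agree | – |

Now the cover.

```bash
cat >> h.py <<'E'
def best(p,yaw):
    """rotation vector for closing line at yaw (mod pi), least joint travel, or None"""
    q0=np.array(robot.read_joints());o=[]
    for k in(0,np.pi):
        q=robot.ik(list(p),list(rot(yaw+k)))
        if q is not None:o.append((np.abs(np.array(q)-q0).max(),k))
    return rot(yaw+min(o)[1]) if o else None
CASE=np.array([572.5,289.2]);CY=np.radians(-15)
MAT=np.array([668.6,18.1]);MY=np.radians(-3.2)
BAR=np.array([557.2,-298.5]);BY=np.arctan2(31.6,268.)  # rack yaw
BD=np.array([-np.sin(BY),np.cos(BY)])
def say(*a):print(*a,"t",round(robot.read_t(),1),"tcp",np.round(robot.read_tcp_pos(),1),"w",round(92*robot.read_grip_width(),1),"F",np.round(robot.read_contact_force(),1),"gf",round(robot.read_grip_force(),1))
E
python3 - <<'E'
from h import *
for p,y in(((*CASE,54),CY+np.pi/2),((*MAT,49),MY+np.pi/2),((*BAR,136),BY),((428,20,30),np.pi/2*0+0.17),((395,-90,30),0.17),((374,-267,30),.17)):
    print(p,[None if (q:=robot.ik(list(map(float,p)),list(rot(y+k)))) is None else np.round(q,2) for k in(0,np.pi)])
print(np.round(tri([[495,237]],[[368,108]]),1))
E
```

```text
(np.float64(572.5), np.float64(289.2), 54) [array([-0.1 ,  0.77, -0.59,  1.71,  0.55,  0.84,  0.37]), array([-0.26,  0.71, -0.36,  1.72,  0.34,  0.78, -2.62])]
(np.float64(668.6), np.float64(18.1), 49) [array([ 0.41,  0.87, -0.74,  1.63,  0.7 ,  0.93,  0.93]), array([ 0.01,  0.72, -0.12,  1.66,  0.12,  0.77, -1.79])]
(np.float64(557.2), np.float64(-298.5), 136) [array([ 0.69,  0.58, -0.34,  1.71,  0.24,  0.89,  0.37]), array([ 0.24,  0.56,  0.27,  1.74, -0.18,  0.87, -2.44])]
(428, 20, 30) [array([ 0.26,  0.52, -0.45,  2.23,  0.49,  0.48, -0.41]), array([-0.98,  0.8 ,  1.11,  2.3 , -1.13,  0.79, -2.03])]
(395, -90, 30) [array([ 0.48,  0.48, -0.39,  2.29,  0.43,  0.44, -0.09]), array([ 0.03,  0.45,  0.13,  2.31, -0.15,  0.39, -2.69])]
(374, -267, 30) [array([ 0.81,  0.53, -0.31,  2.17,  0.33,  0.49,  0.41]), array([ 0.36,  0.51,  0.22,  2.2 , -0.25,  0.46, -2.19])]
[[ 436.6 -469.9  124.9]]
```

```bash
python3 - <<'E'
from h import *
y=CY+np.pi/2
robot.grip(1.0)
r=list(rot(y))
robot.movep([*CASE,200.],r);say("above")
robot.servo_line([*CASE,54.],feed=100);say("down")
robot.grip(0.0,25);robot.hold(.4);say("gripped")
E
```

```text
above t 3.5 tcp [573.  288.3 199.9] w 92.1 F [ 0.4 -0.  -0.2] gf 0.0
down t 5.2 tcp [572.9 289.4  54.7] w 92.4 F [-0.  -0.1  1.9] gf 0.0
gripped t 6.2 tcp [572.7 289.5  54.2] w 58.1 F [1.6 2.9 1. ] gf 25.0
```

Width is 58.1 mm, which equals the cover's width, so the tab is flush. Lift it straight up and check.

```bash
python3 - <<'E'
from h import *
robot.servo_line([*CASE,136.],feed=50);robot.servo_line([*CASE,200.],feed=100);say("lifted")
r=list(rot(MY+np.pi/2))
robot.movep([*MAT,200.],r);say("over mat")
a,b=img("top"),img("side")
cv2.imwrite("pics/lift.png",np.vstack([a[100:350,120:520],b[100:350,120:520]])[:,:,::-1])
E
```

```text
lifted t 8.8 tcp [572.4 288.8 199.6] w 57.7 F [-0.2  0.  -2.4] gf 25.0
over mat t 9.9 tcp [668.   20.2 200. ] w 57.9 F [ 0.3  1.  -1.7] gf 25.0
```

View pics/lift.png

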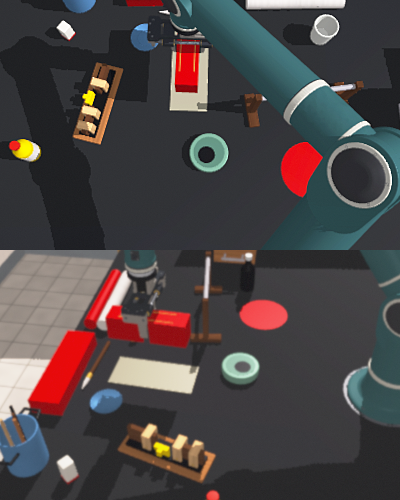

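The cover is held level over the mat, and three hangers are visible on the ridge. Lower the cover.

```bash
python3 - <<'E'
from h import *
robot.servo_line([*MAT,70.],feed=100);robot.servo_line([*MAT,49.3],feed=25);robot.hold(.3);say("down")
robot.grip(1.0);robot.hold(.3);say("rel")
robot.servo_line([*MAT,220.],feed=150)
robot.movep([430.,-120.,300.],list(rot(.2)));say("away")
a,b=img("top"),img("side")
cv2.imwrite("pics/top1.png",a[:,:,::-1]);cv2.imwrite("pics/side1.png",b[:,:,::-1])
f=lambda im,x,y,w,h,W,H:cv2.resize(im[y:y+h,x:x+w],(W,H),interpolation=cv2.INTER_NEAREST)
cv2.imwrite("pics/case1.png",np.hstack([f(a,180,130,160,120,400,300),f(b,225,190,120,150,400,500)[:300] if 0 else f(b,225,190,120,150,320,400)[:300],])[:,:,::-1] if 0 else np.hstack([f(a,180,130,100,120,400,480),f(b,225,240,120,100,400,480)])[:,:,::-1])
E
```

```text
down t 12.7 tcp [668.6  18.1  49.3] w 58.1 F [ 0.4  0.6 -2. ] gf 25.0
rel t 13.6 tcp [668.6  18.1  49.3] w 92.1 F [ 0.3 -0.4 -0.5] gf 0.0
away t 16.0 tcp [ 430.7 -119.8  300.2] w 92.1 F [-0.1 -0.1  0. ] gf 0.0
```

View pics/case1.png

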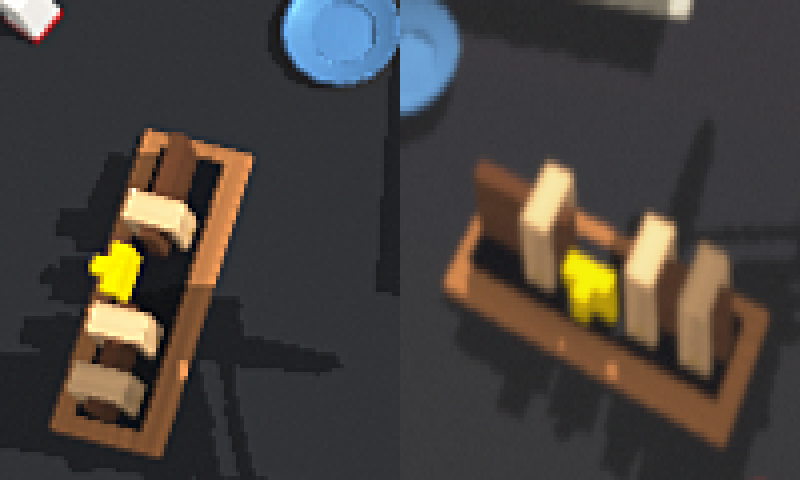

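View pics/side1.png

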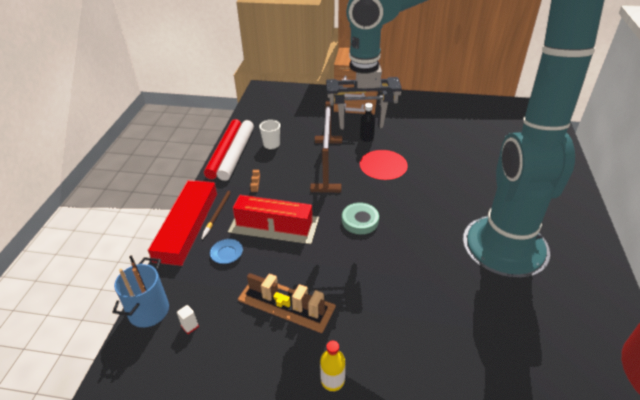

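The cover stands on the mat, spanning about (235–312, 198–235) in the side view. Three hangers are present: two on the −x side of the tab and one on the +x side. I'll triangulate the crown tops, with centres in the crop of about top (158,205), (125,326), (108,381) and side (552,184), (654,237), (706,267). I'll also recheck the cover, the bar and the stone.

```bash
python3 - <<'E'
from h import *
np.set_printoptions(precision=1,suppress=True)
T=np.array([[108,381],[125,326],[158,205.]]);S=np.array([[706,267],[654,237],[552,184.]])
T=T/4+[180,130]-.5;S=(S-[400,0])*[.3,100/480]+[225,240]-.5
X=tri(T,S);print(X)
R=np.array([[np.cos(CY),np.sin(CY)],[-np.sin(CY),np.cos(CY)]])
for w in(X,plane("top",T,70),plane("side",S,70)):print("in case",(w[:,:2]-CASE)@R.T)
a=cv2.imread("pics/top1.png")[:,:,::-1].astype(int);b=cv2.imread("pics/side1.png")[:,:,::-1].astype(int)
for n,i,(x0,y0,x1,y1) in(("top",a,(300,225,355,280)),("side",b,(335,198,385,240))):
    k=np.zeros(i.shape[:2],np.uint8);k[y0:y1,x0:x1]=(((i[...,1]-i[...,0])>12)*255)[y0:y1,x0:x1]
    print("stone",cv2.minAreaRect(plane(n,big(k)[0].reshape(-1,2),13)[:,:2].astype(np.float32)))
E
```

```text
[[490.6 303.5  69.6]
 [529.9 292.9  72. ]
 [613.4 272.6  75. ]]
in case [[-82.8  -7.4]
 [-42.1  -7.5]
 [ 43.9  -5.5]]
in case [[-81.7  -7.1]
 [-41.5  -6.8]
 [ 48.4  -3.1]]
in case [[-84.   -7.2]
 [-41.6  -8.9]
 [ 43.   -8.9]]
stone ((419.5057067871094, -34.47100067138672), (110.99490356445312, 111.69857788085938), 44.26409912109375)
stone ((418.1459655761719, -36.2242431640625), (136.08689880371094, 113.29579162597656), 84.5030288696289)
```

The hangers are at x ≈ −82, −42 and +43 along the case with crown tops at about 70 mm, as expected. Their y offset of about −6 mm fits the ridge slack of 8 mm. Hang the first one and inspect.

```bash
cat >> h.py <<'E'
def hang(xc,s,yc=-4):
    e=np.array([np.cos(CY),np.sin(CY)]);n=np.array([-e[1],e[0]])
    p=CASE+xc*e+yc*n
    robot.grip(1.0)
    robot.movep([*p,180.],list(rot(CY+np.pi/2)))
    robot.servo_line([*p,50.],feed=110)
    robot.grip(0.0,12);robot.hold(.3);say("grip")
    robot.servo_line([*p,260.],feed=150);say("up")
    q=BAR+s*BD
    robot.movep([*q,240.],list(rot(BY)))
    robot.servo_line([*q,150.],feed=90)
    f0=robot.read_contact_force()[2];z=145.
    while z>=134:
        robot.servo_line([*q,z],feed=20);robot.hold(.1)
        f=robot.read_contact_force()[2]-f0
        if f>2:break
        z-=1
    say("down %.0f dF %.1f"%(z,f))
    return q
def release(q,z=240.):
    robot.grip(0.75);robot.hold(.3);robot.servo_line([*q,z],feed=120);say("released")
E
python3 - <<'E'
from h import *
hang(-82,-60)
a,b=img("top"),img("side")
f=lambda im,x,y,w,h,W,H:cv2.resize(im[y:y+h,x:x+w],(W,H),interpolation=cv2.INTER_CUBIC)
cv2.imwrite("pics/hang0.png",np.hstack([f(a,360,140,130,120,390,360),f(b,280,80,110,120,330,360)])[:,:,::-1])
E
```

```text
grip t 20.5 tcp [492.3 306.6  50. ] w 40.0 F [0.1 1.2 0.1] gf 12.0
up t 22.0 tcp [491.9 306.2 259.1] w 39.9 F [ 0.5 -0.4 -0.4] gf 12.0
down 135 dF 4.8 t 29.6 tcp [ 564.3 -358.1  135.9] w 39.6 F [-1.   0.9  4.8] gf 12.0
```

View pics/hang0.png

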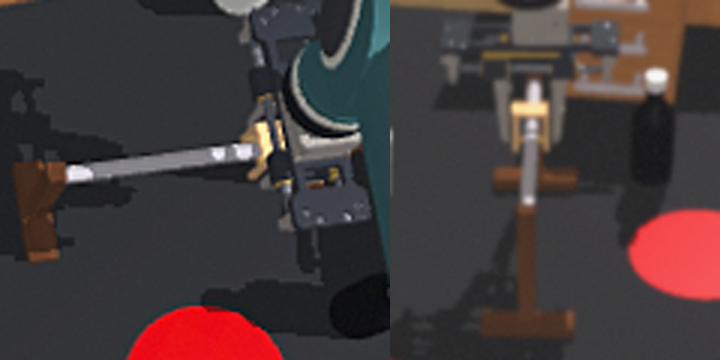

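The picture shows the hanger astride the bar, and contact came at the expected height (TCP about 136). Release it and do the other two.

```bash
python3 - <<'E'
from h import *
release(BAR-60*BD)
q=hang(-42,0);release(q)
q=hang(43,60);release(q)
robot.movep([460.,60.,260.],list(rot(.17)));say("away")
a,b=img("top"),img("side")
cv2.imwrite("pics/top2.png",a[:,:,::-1]);cv2.imwrite("pics/side2.png",b[:,:,::-1])
f=lambda im,x,y,w,h,W,H:cv2.resize(im[y:y+h,x:x+w],(W,H),interpolation=cv2.INTER_CUBIC)
cv2.imwrite("pics/hang1.png",np.vstack([np.hstack([f(a,360,160,130,80,460,280),f(b,290,95,80,100,320,280)]),np.hstack([f(a,180,110,320,200,450,280),f(b,150,90,280,240,330,280)])])[:,:,::-1])
E
```

```text
released t 31.6 tcp [ 563.7 -357.9  239.1] w 69.0 F [ 0.6 -0.8 -0.3] gf 0.0
grip t 36.9 tcp [530.9 296.2  50. ] w 40.2 F [0.4 0.7 0.4] gf 12.0
up t 38.4 tcp [530.6 295.9 259. ] w 39.9 F [-0.2 -0.4  0. ] gf 12.0
down 135 dF 5.1 t 45.7 tcp [ 557.3 -298.5  135.9] w 39.6 F [-2.8  0.8  5.3] gf 12.0
released t 47.6 tcp [ 556.7 -298.5  239.2] w 69.3 F [-0.6  0.6 -0.1] gf 0.0
grip t 52.7 tcp [613.  274.2  50. ] w 40.3 F [0.4 0.3 0.5] gf 12.0
up t 54.2 tcp [612.7 273.9 258.9] w 40.0 F [ 0.9  0.4 -1.4] gf 12.0
down 135 dF 5.7 t 61.3 tcp [ 550.2 -238.9  135.8] w 40.0 F [-2.9  0.1  5.1] gf 12.0
released t 63.2 tcp [ 549.6 -238.9  239.2] w 69.2 F [ 0.4 -0.2 -0.3] gf 0.0
away t 64.4 tcp [460.8  58.6 259.9] w 69.1 F [ 0.8 -0.7  0.1] gf 0.0
```

View pics/hang1.png

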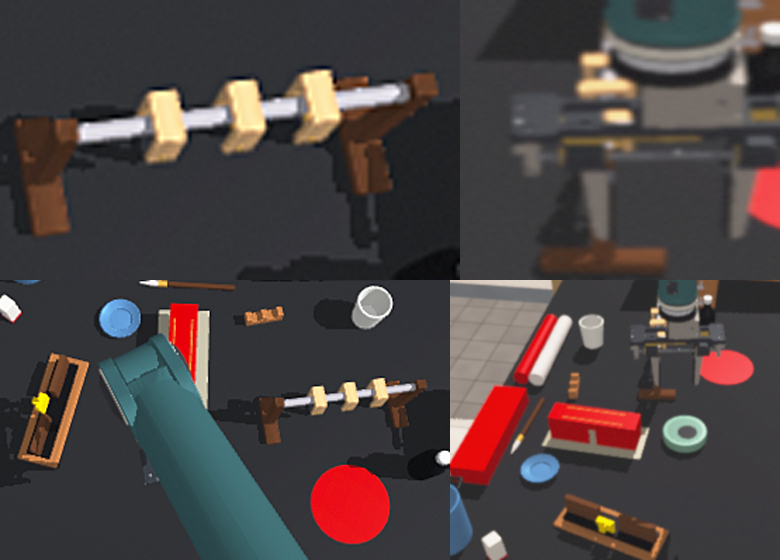

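All three hangers sit astride the bar. The stone has been knocked and is now near (350,221) in the side view. Move clear and remeasure it.

```bash
cat >> h.py <<'E'
def stone(tb=(290,200,470,320),sb=(320,150,420,260)):
    o=[]
    for n,(x0,y0,x1,y1) in(("top",tb),("side",sb)):
        i=img(n).astype(int);k=np.zeros(i.shape[:2],np.uint8)
        k[y0:y1,x0:x1]=(((i[...,1]-i[...,0])>12)*255)[y0:y1,x0:x1]
        k=cv2.morphologyEx(k,cv2.MORPH_OPEN,np.ones((3,3)))
        w=plane(n,big(k)[0].reshape(-1,2),13)[:,:2].astype(np.float32);r=cv2.minAreaRect(w);o.append(np.r_[r[0],r[1]])
    return np.array(o)
E
python3 - <<'E'
from h import *
robot.movep([560.,300.,250.],list(rot(.6)));say("clear")
a=img("top");b=img("side");cv2.imwrite("pics/t3.png",np.hstack([a[120:320,150:550],b[90:290,230:630]])[:,:,::-1])
print(stone().round(1))
E
```

```text
clear t 65.5 tcp [560.5 298.5 249.8] w 69.0 F [ 0.1  0.  -0.3] gf 0.0
[[ 401.5 -132.3  419.7  338.8]
 [ 447.   -15.6  112.8  130. ]]
```

View pics/t3.png

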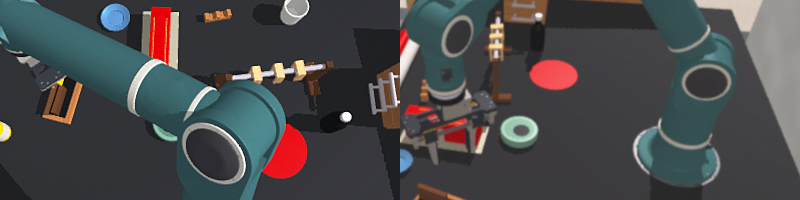

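The arm hides the stone in the top view here. The side view puts it at about (447,−16). I'll go to the start pose for a two-view measurement, then push with the fingers as a V-shaped cradle.

```bash
cat >> h.py <<'E'
START=[1.082,0.468,-0.012,1.603,0.006,1.071,-0.056]
SPOT=np.array([367.,-319.8])
def push(s,back=80,d=52.8):
    u=(SPOT-s)/np.linalg.norm(SPOT-s);yaw=np.arctan2(u[1],u[0])+np.pi/2
    r=list(best([*(s-back*u),30.],yaw));robot.grip(.75)
    robot.movep([*(s-back*u),170.],r);robot.servo_line([*(s-back*u),30.],feed=100);say("low")
    robot.servo_line([*(s-(d+2)*u),30.],feed=40)
    robot.servo_line([*(SPOT-d*u),30.],feed=45);say("pushed")
    e=SPOT-(d+30)*u
    robot.servo_line([*e,30.],feed=60);robot.servo_line([*e,220.],feed=150);return u
E
python3 - <<'E'
from h import *
robot.movep([500.,100.,280.],list(rot(.3)))
robot.goto_joints(START);s=stone();print(s.round(1))
p=s[0,:2]
if np.abs(s[0,:2]-s[1,:2]).max()<8 and abs(s[0,2:]-111).max()<5:
    push(p);robot.movep([470.,-100.,300.],list(rot(.2)));robot.goto_joints(START);print(stone().round(1));say("end")
    a,b=img("top"),img("side");cv2.imwrite("pics/t4.png",np.hstack([a[100:320,110:510],b[70:290,230:630]])[:,:,::-1])
E
```

```text
[[448.7 -13.6 109.5 110.1]
 [447.  -15.6 112.8 130. ]]
low t 73.4 tcp [469.7  63.7  30.5] w 68.7 F [ 0.2 -0.4 -0.3] gf 0.0
pushed t 81.4 tcp [ 380.6 -268.8   30. ] w 68.5 F [1.8 4.5 0.4] gf 2.1
[[ 369.7 -320.7  108.3  107.1]
 [ 368.6 -321.8   98.9  125.2]]
end t 86.2 tcp [ 281.7 -585.5  236.4] w 68.6 F [ 0.1 -0.  -0.1] gf 0.0
```

View pics/t4.png

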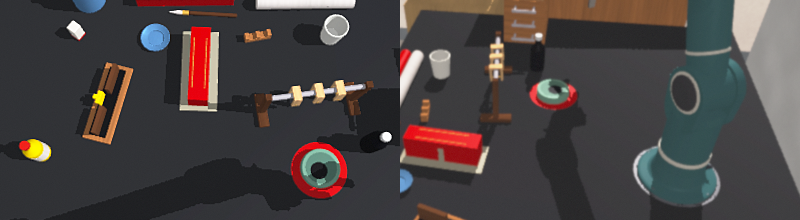

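The stone is within about 3 mm of the disc's centre. The hangers are on the bar, the cover is on the mat, both bottles are upright and the robot is clear, so I'm handing in.

```bash
python3 -c "
from h import *
robot.hold(.5);print(robot.job_done())"
```

```text
the job is handed in; nothing more can be done
None
```

I handed the job in at about 87 s; no verdict came back. The last pictures show the cover standing on the mat, all three hangers astride the bar, the inkstone about 3 mm from the disc's centre and both bottles upright.

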